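Make up the bezel-setting stack for the hand press

ROBOT

A 7-joint arm with a two-finger parallel gripper is mounted at the origin on the work surface. World frame = base frame: x ahead of the robot, y to its left, z up, the work surface at z = 0. Lengths are in m, angles in rad, forces in N, time in s.
With the tool pointing down it reaches from about 0.425 to 0.875 m from the base axis. Payload 9.9 kg.
Tool frame: the origin (TCP) lies between the finger pads; the fingertips stand 22 mm ahead of it and the grasp point (between the pads) lies 3 mm ahead of it (ctrl.tip_extent is the z of the fingertips in the tool frame, in m); z points along the fingers, x is the direction in which the jaws open and shut, and the axes are right-handed (so a half turn about z gives the same grasp; the last joint's range is limited). The gripper opens to 85 mm and grips with 20 to 120 N. Pads are 22 mm wide; open, the fingers measure 114 mm over their backs; the gripper's body (76 mm by 85 mm) begins 54 mm behind the grasp point. The pads swing forward as they close: fully open they stand 13 mm farther back than shut.
Start: joints at [1.148, 0.576, 0.025, 1.437, -0.015, 1.129, -0.057], TCP at [0.224, -0.637, 0.253] pointing down, gripper open.
Joint ranges: [-2.76, 2.76], [-0.34, 2.15], [-1.52, 1.57], [0.19, 2.46], [-1.09, 4.23], [0.17, 1.99], [-2.82, 2.82]. Speed limits (rad/s): [2.22, 2.22, 3.01, 3.01, 3.14, 3.14, 3.14].

INTERFACE

Orientations are given as a 3x3 rotation matrix whose columns are the frame's x, y, z axes.
In Python, from plant import ctrl gives the robot as it stands. The module is installed in compiled form; this text tells all that it offers.
- The arm moves only by the shell command python3 -m inch 'ROWS' [FORCE]. ROWS is JSON, a list that holds one entry, the list of rows, each a list of 7 numbers: the shift along the world's x, y, z as a fraction of full scale, then the turn, a rotation vector about the world's x, y, z as a fraction of full scale, then the closure, from 0 (fully open) to 1 (shut). In form: [[[dx, dy, dz, wx, wy, wz, grip], ...]]. A call has 1 to 10 rows; each row shifts and turns the commanded pose from where the row before left it; what a row does not reach is not made up. Full scale, the value 1, is 0.06 m for a shift and 6 degrees for a turn. A row lasts 1/8 s, in which the tool goes at most 62.5 mm and 10.7 degrees, less where a joint would pass 70% of its speed; a pose out of reach is approached as far as the arm can. A call with a number of a shift or a turn outside -1 to 1 is refused whole. A call with a gripper value outside its range is refused whole. The fingers move at their own pace and stop on an object; FORCE is the grip in N (left out, the last holds). Time passes only in rows, so rows that do not move let the fingers close. It gives the time, the measured TCP pose, the force and the opening at its end, in the units of the state.
- ctrl.observe(): the state, without advancing time (a new reading comes with each control period).
- ctrl.read_camera(name): name is "scene" or "top"; returns a dict with "image" (420x560x3 uint8, blue, green, red), "fx", "fy", "cx", "cy" (pixels), "world_from_camera" (4x4, takes a point from camera to world coordinates). Camera axes: x right, y down, z forward; pixel columns grow to the right and rows downward; lengths in m; the calibration is good to about 2 mm. A picture is of the moment at which its call begins. There is no depth.
- ctrl.job_done(): hands the job in, once; it reports no verdict.
Trained networks look in a picture, given as the dict that the camera call returned (one of the last four; its "shot" number tells which), for a name from the list of things; names that differ only in an ending like _2 or _b are one class to them, and where a whole thing is asked for, a point or a joint stands for the part that bears it (a point fixed in the world has none). Each returns a list of dicts, best first, with "conf" (0 to 1); they miss things now and then, are a little off and sometimes report something else, mostly with a low value. They report only what shows in the picture. A call takes as long as a camera call. They do not tell look-alikes from the thing itself.
- ctrl.look_for(name, picture): "centre" ([x, y, z] in m, in world coordinates, good to about 4 mm: the middle of the surface that is visible of it).
- ctrl.silhouettes(name, picture): "pixels" (420x560 bool, what is visible of it).
The state is a dict: "time": time; "q": joint angles; "dq": joint speeds; "tau": joint torques, N m; "ee_pos": TCP position; "tcp_rot": TCP orientation; "force": force on the tool from outside, world axes, zero at the start; "torque": the same for the moment, N m; "finger_gap": opening from 0.0 (shut) to 1.0 (fully open).
Only numpy, scipy, OpenCV 4.12 (cv2) and the standard library are available. Lean on these libraries where they do the work, as an engineer would, in place of code of your own. Each camera call takes 0.05 s, during which the arm holds its last target. There are 200 camera calls.

TASK

Make up the setting stack for the press, letting go of each piece before the next: first put the walnut block, recess up, centred on the round steel plate, then stand the pewter cup in the block's recess, then put the orange-red carnelian dome up in the cup, and last lower the brass collar over cup and stone so that it sits flat on the block. Leave the green stone, the grey dish, the jar and the cork block where they are.

Things in the scene. Friction and masses are not known exactly. Their poses are not given: they have to be found in the camera images.
- plate: Bright steel disc, 104 mm across and 8 mm thick, fixed to the shelf. Origin at the centre of its underside, z up; its top is 8 mm above the origin.
- block_c (a point): Dark walnut block, 66 x 66 mm and 26 mm high, loose, always lying recess up. In its top is a round recess, central, 48 mm across (1.5 mm chamfer at the mouth) and 8 mm deep. The point is its centre, 13 mm above its underside; x and y run square to its sides, z up.
- cup_c (a point): Dull grey pewter bezel cup, loose, always mouth up: round, straight-sided, 40 mm across and 15 mm high, wall 3 mm (mouth 34 mm across), floor 6 mm thick, so 9 mm deep inside. The point is its centre, 7.5 mm above its underside; z up. Seated in the block's recess it stands 7 mm proud of the block.
- stone_c (a point): Orange-red carnelian cabochon, loose, always lying dome up: round, 26 mm across, flat underside, straight sides up to 12 mm, then a dome to 18 mm in all. The point is its centre, 9 mm above its underside; z up. Seated in the cup its straight sides stand 3 mm above the cup's rim; it has 4 mm of play all round, so it may be let go a few mm above the cup's floor.
- collar_c (a point): Brass collar (plain ring), loose, always lying flat: 64 mm outside, 54 mm inside, 22 mm high. The point is its centre (in the open middle), 11 mm above its underside; z up.
- green_c (a point): Dark green cabochon of the same shape and size as the carnelian, loose; not to be moved. The point is its centre, 9 mm above its underside.
- dish: Grey ceramic dop dish, a shallow empty bowl 80 mm across and 22 mm high, loose; not to be moved. Origin at the centre of its underside.
- jar: Small blue jar with a white cap, 42 mm across and 52 mm high, loose; not to be moved. Origin at the centre of its underside.
- cork: Light brown cork sanding block, 60 mm (its x) by 38 mm (its y) and 24 mm high, loose; not to be moved. Origin at the centre of its underside.
Mind the look-alikes: they are no part of the job. Several things look just like the part that bears cup_c: the one meant starts nearest to the robot's base.

How it is judged:
On the way, in this order (a step that is already met when the one before it is completed fails the run):
1. the walnut block stands on the steel plate, released (horizontal distance between block_c and plate below 0.013 m and z of block_c in the frame of plate between 0.018 and 0.024 m and angle between block_c's own z axis and vertical below 0.12 rad and contact force between the fingers and block below 0.05 N and linear speed of block below 0.02 m/s), for 0.2 s.
2. the pewter cup is seated in the block's recess, released (horizontal distance between block_c and plate below 0.013 m and z of block_c in the frame of plate between 0.018 and 0.024 m and angle between each of block_c, cup_c's own z axis and vertical below 0.12 rad and horizontal distance between cup_c and block_c below 0.007 m and z of cup_c in the frame of block_c between 0.0095 and 0.0155 m and contact force between the fingers and cup below 0.05 N and linear speed of cup below 0.02 m/s), for 0.2 s.
3. the carnelian sits in the cup, dome up, released (horizontal distance between block_c and plate below 0.013 m and z of block_c in the frame of plate between 0.018 and 0.024 m and angle between each of block_c, cup_c, stone_c's own z axis and vertical below 0.12 rad and horizontal distance between cup_c and block_c below 0.007 m and z of cup_c in the frame of block_c between 0.0095 and 0.0155 m and horizontal distance between stone_c and cup_c below 0.007 m and z of stone_c in the frame of cup_c between 0.0045 and 0.0105 m and contact force between the fingers and stone below 0.05 N and linear speed of stone below 0.02 m/s), for 0.2 s.
4. the brass collar sits flat on the block around cup and stone, released (horizontal distance between block_c and plate below 0.013 m and z of block_c in the frame of plate between 0.018 and 0.024 m and angle between each of block_c, cup_c, stone_c, collar_c's own z axis and vertical below 0.12 rad and horizontal distance between cup_c and block_c below 0.007 m and z of cup_c in the frame of block_c between 0.0095 and 0.0155 m and horizontal distance between stone_c and cup_c below 0.007 m and z of stone_c in the frame of cup_c between 0.0045 and 0.0105 m and horizontal distance between collar_c and block_c below 0.0125 m and z of collar_c in the frame of block_c between 0.021 and 0.027 m and contact force between the fingers and collar below 0.05 N and linear speed of collar below 0.02 m/s), for 0.2 s.
At the end, for the whole second after the job is handed in: Block flat on the plate within 13 mm of its centre, cup on the recess floor (7 mm), carnelian dome up on the cup's floor (7 mm), collar flat on the block around them (12.5 mm); heights within 3 mm, tilts under 0.12 rad; all released and at rest (all of step 4 and contact force between the fingers and block below 0.05 N and linear speed of each of block, cup, stone below 0.02 m/s and contact force between the fingers and cup below 0.05 N and contact force between the fingers and stone below 0.05 N); the robot touches nothing.
It fails at once if the green stone is moved more than 20 mm (distance of green_c from where it was at the start of the episode above 0.02 m).
It fails at once if the dish is moved more than 20 mm (distance of dish from where it was at the start of the episode above 0.02 m).
It fails at once if the jar is moved more than 20 mm (distance of jar from where it was at the start of the episode above 0.02 m).
It fails at once if the cork block is moved more than 20 mm (distance of cork from where it was at the start of the episode above 0.02 m).
It also fails if it takes over 115 s, if anything falls off the work surface, if the arm or the gripper's body presses on something with over 40 N, if the wrist force passes 120 N, or if a joint passes its speed limit or range.

## Working session

There is one attempt and no reset: what is moved stays moved. The work goes in short steps, Python scripts to look and compute and a shell command to move; the robot and the scene stay as the last step left them, time stands still between calls to the robot, and variables do not carry over. Pictures are saved under pics/ and viewed, about 12 in all and at most 16, crops included, and the job is handed in when it is done.

```bash
mkdir -p pics
cat > h.py <<'E'
import numpy as np, cv2
from plant import ctrl
def shot(n,f=None):
    p=ctrl.read_camera(n)
    if f: cv2.imwrite('pics/'+f,p['image'])
    return p
def ray(p,u,v,z):
    T=np.array(p['world_from_camera']);d=T[:3,:3]@[(u-p['cx'])/p['fx'],(v-p['cy'])/p['fy'],1]
    o=T[:3,3];return o+d*(z-o[2])/d[2]
def proj(p,X):
    T=np.linalg.inv(np.array(p['world_from_camera']));c=T[:3,:3]@X+T[:3,3]
    return c[0]/c[2]*p['fx']+p['cx'],c[1]/c[2]*p['fy']+p['cy']
E
python3 - <<'E'
from h import *
ps=[shot('top','t0.png'),shot('scene','s0.png')]
for p in ps:
    print(np.round(p['world_from_camera'],3).tolist(),p['fx'])
for n in ['plate','block_c','cup_c','stone_c','collar_c','green_c','dish','jar','cork']:
    for p in ps: print(n,[(np.round(d['centre'],3).tolist(),round(d['conf'],2)) for d in ctrl.look_for(n,p) if d['conf']>.2])
s=ctrl.observe();print(s['time'],s['ee_pos'],np.round(s['tcp_rot'],3).tolist(),s['finger_gap'])
E
```

```text
[[-0.004, -0.979, 0.202, 0.4], [-1.0, 0.003, -0.005, 0.006], [0.004, -0.202, -0.979, 0.975], [0.0, 0.0, 0.0, 1.0]] 422.7745473538886
[[0.565, 0.575, -0.592, 1.142], [0.825, -0.388, 0.41, -0.386], [0.006, -0.72, -0.694, 0.711], [0.0, 0.0, 0.0, 1.0]] 498.8416853443432
plate [([0.596, 0.279, 0.004], 0.77)]
plate [([0.605, 0.279, 0.007], 0.96)]
block_c [([0.468, -0.091, 0.029], 0.74), ([0.439, 0.259, 0.03], 0.69)]
block_c [([0.474, -0.094, 0.023], 0.58)]
cup_c [([0.722, 0.11, 0.011], 0.61), ([0.671, -0.084, 0.008], 0.57), ([0.682, 0.0, 0.004], 0.5)]
cup_c [([0.678, -0.007, 0.007], 0.93), ([0.723, 0.115, 0.009], 0.86), ([0.671, -0.083, 0.004], 0.75), ([0.599, -0.016, 0.007], 0.63)]
stone_c [([0.469, -0.273, 0.014], 0.43)]
stone_c [([0.479, -0.274, 0.013], 0.55)]
collar_c [([0.594, -0.318, 0.023], 0.65)]
collar_c [([0.599, -0.32, 0.017], 0.72)]
green_c [([0.624, -0.155, 0.016], 0.66)]
green_c [([0.636, -0.152, 0.017], 0.72)]
dish [([0.615, 0.148, 0.013], 0.61), ([0.468, -0.094, 0.029], 0.47)]
dish [([0.614, 0.152, 0.017], 0.64)]
jar [([0.45, 0.071, 0.046], 0.81)]
jar []
cork [([0.441, 0.257, 0.029], 0.91)]
cork [([0.452, 0.257, 0.024], 0.83)]
1.0 [ 0.22434642 -0.63662265  0.25327876] [[0.332, -0.943, -0.0], [-0.943, -0.332, 0.0], [-0.0, 0.0, -1.0]] 0.9979617369652842
```

View pics/t0.png

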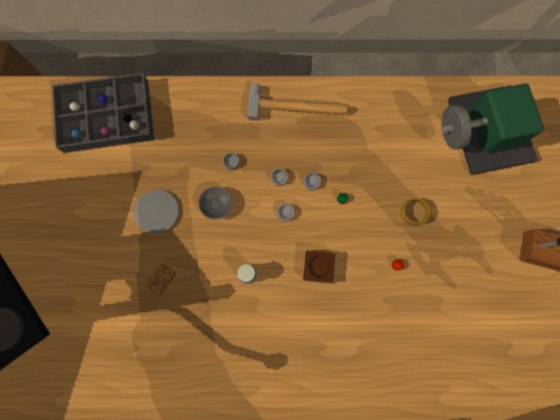

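View pics/s0.png

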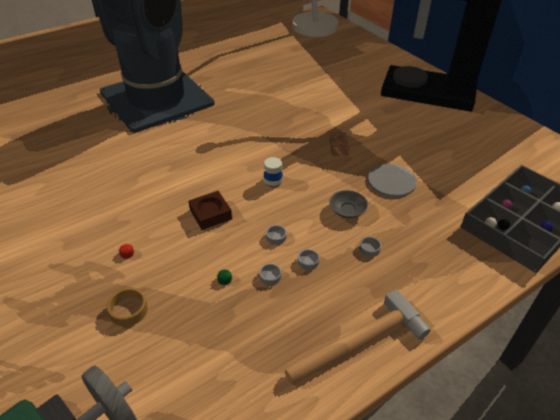

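The top view shows four cups at (232,161), (280,177), (313,181) and (287,212). The last is nearest the base, at about (0.60,-0.016). The block is at (320,267), the carnelian at (398,265), the collar at (416,212), the plate at (157,212) and the dish at (215,203). I'll refine these by fitting the silhouettes.

```bash
cat >> h.py <<'E'
from scipy.optimize import minimize
def cyl(r,h,z0=0):
    a=np.linspace(0,2*np.pi,40,endpoint=False)
    return np.array([[r*np.cos(t),r*np.sin(t),z] for z in (z0,z0+h) for t in a])
def box(a,h,z0=0,b=None):
    b=b or a
    return np.array([[sx*a/2,sy*b/2,z] for z in (z0,z0+h) for sx in(-1,1) for sy in(-1,1)])
STONE=np.vstack([cyl(.013,.012),cyl(.009,.0165),[[0,0,.018]]])
def fit(p,name,P,xy,yaw=None):
    best=None
    for d in ctrl.silhouettes(name,p):
        m=d['pixels'].astype(np.uint8)
        if m.sum()<20: continue
        pts=cv2.findNonZero(m); c=pts.reshape(-1,2).mean(0)
        w=ray(p,c[0],c[1],P[:,2].mean())
        e=np.hypot(*(w[:2]-xy))
        if best is None or e<best[0]: best=(e,pts,w,d['conf'])
    if best is None or best[0]>.03: return None
    mh=np.zeros((420*4,560*4),np.uint8)
    m=np.zeros((420,560),np.uint8);cv2.fillConvexPoly(m,cv2.convexHull(best[1]),1)
    mh=cv2.resize(m,None,fx=4,fy=4,interpolation=cv2.INTER_NEAREST)
    def cost(v):
        c,s=(np.cos(v[2]*.1),np.sin(v[2]*.1)) if len(v)>2 else (1,0)
        Q=P@np.array([[c,s,0],[-s,c,0],[0,0,1]])+[v[0]/1e3,v[1]/1e3,0]
        uv=np.array([proj(p,x) for x in Q])
        k=cv2.convexHull(((uv+.5)*4*16-8).round().astype(np.int32))
        g=np.zeros_like(mh);cv2.fillConvexPoly(g,k,1,shift=4)
        return float((g!=mh).sum())/mh.sum()
    v0=[best[2][0]*1e3,best[2][1]*1e3]
    res=[]
    for y in ([None] if yaw is None else yaw):
        x0=v0+([] if y is None else [y*10])
        S=np.array([x0]+[np.add(x0,4*np.eye(len(x0))[i]) for i in range(len(x0))])
        res.append(minimize(cost,x0,method='Nelder-Mead',options=dict(initial_simplex=S)))
    r=min(res,key=lambda r:r.fun)
    o=r.x.copy(); o[:2]/=1e3
    if len(o)>2:o[2]*=.1
    return np.round(o,4).tolist(),round(r.fun,3),round(best[3],2)
E
python3 - <<'E'
from h import *
for n in('top','scene'):
    p=shot(n)
    for a in [('plate',cyl(.052,.008),(.605,.279)),('block_c',box(.066,.026),(.472,-.092),[-.4,-.1,.2,.5]),('cup_c',cyl(.02,.015),(.6,-.016)),
      ('stone_c',STONE,(.472,-.274)),('collar_c',cyl(.032,.022),(.597,-.32)),('green_c',STONE,(.63,-.154)),('dish',cyl(.04,.022),(.615,.15)),('jar',cyl(.021,.052),(.45,.07))]:
        print(n,a[0],fit(p,*a))
E
```

```text
top plate ([0.5983, 0.2839], np.float64(0.044), 0.58)
top block_c ([0.4673, -0.0926, -0.1143], np.float64(0.07), 0.61)
top cup_c None
top stone_c None
top collar_c ([0.5944, -0.3188], np.float64(0.041), 0.76)
top green_c None
top dish ([0.6174, 0.1469], np.float64(0.12), 0.66)
top jar ([0.4516, 0.0676], np.float64(0.089), 0.88)
scene plate ([0.5986, 0.2869], np.float64(0.041), 0.66)
scene block_c ([0.469, -0.0913, -0.0927], np.float64(0.041), 0.56)
scene cup_c ([0.5961, -0.0159], np.float64(0.159), 0.75)
scene stone_c ([0.4719, -0.2719], np.float64(0.123), 0.5)
scene collar_c ([0.5955, -0.3182], np.float64(0.051), 0.88)
scene green_c ([0.6284, -0.1499], np.float64(0.074), 0.5)
scene dish ([0.6051, 0.1565], np.float64(0.215), 0.76)
scene jar ([0.4533, 0.0726], np.float64(0.09), 0.92)
```

Both views agree within a few mm. I'm moving above the block and turning the jaws to its sides.

```bash
python3 -m inch '[[[0.4,0.9,-0.15,0,0,-0.4,0],[0.4,0.9,-0.15,0,0,-0.4,0],[0.4,0.9,-0.15,0,0,-0.4,0],[0.4,0.9,-0.15,0,0,-0.4,0],[0.4,0.9,-0.15,0,0,-0.4,0],[0.4,0.9,-0.15,0,0,-0.4,0],[0.4,0.9,-0.15,0,0,-0.4,0],[0.4,0.9,-0.15,0,0,-0.4,0],[0.4,0.9,-0.15,0,0,-0.4,0],[0.4,0.9,-0.15,0,0,-0.4,0]]]' 40; python3 -c "
from plant import ctrl
print(ctrl.tip_extent); s=ctrl.observe();print(s['ee_pos'],s['tcp_rot'],s['q'])"
```

```text
time: 3.15
ee_pos: [0.4652, -0.0949, 0.1633]
tcp_rot: [[-0.082, -0.997, 0.001], [-0.997, 0.082, -0.0], [0.0, -0.001, -1.0]]
force: [1.9, -1.2, -0.1]
finger_gap: 1.007
0.022
[ 0.46524175 -0.09491414  0.16334099] [[-8.15889244e-02 -9.96665463e-01  1.09651478e-03]
 [-9.96666063e-01  8.15887813e-02 -1.74632465e-04]
 [ 8.45868420e-05 -1.10710714e-03 -9.99999384e-01]] [ 0.06488214  0.39923105  0.05157112  2.07001768 -0.03211163  0.67196197
 -1.51496015]
```

```bash
python3 -m inch '[[[0.05,0.05,-0.8,0,0,-0.1,0],[0,0,-0.8,0,0,0,0],[0,0,-0.4,0,0,0,0],[0,0,-0.3,0,0,0,0],[0,0,-0.1,0,0,0,0],[0,0,0,0,0,0,0],[0,0,0,0,0,0,1],[0,0,0,0,0,0,1],[0,0,0,0,0,0,1],[0,0,0,0,0,0,1]]]' 40
```

```text
time: 4.4
ee_pos: [0.4678, -0.0937, 0.0202]
tcp_rot: [[-0.091, -0.996, 0.002], [-0.996, 0.091, -0.0], [0.0, -0.002, -1.0]]
force: [-0.9, 1.4, 7.6]
finger_gap: 0.765
```

```bash
python3 -m inch '[[[0,0,0,0,0,0,1],[0,0,0,0,0,0,1],[0,0,0.3,0,0,0,1],[0,0,0.3,0,0,0,1]]]'; python3 -c "
from h import *
shot('scene','s1.png')"
```

```text
time: 4.9
ee_pos: [0.4674, -0.0937, 0.0561]
tcp_rot: [[-0.09, -0.996, 0.0], [-0.996, 0.09, -0.0], [-0.0, -0.0, -1.0]]
force: [0.0, -0.5, -0.5]
finger_gap: 0.762
```

View pics/s1.png

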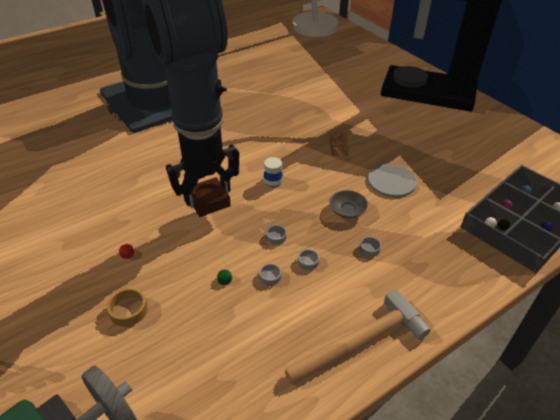

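The block is held, at the expected width. Carrying it over to the plate.

```bash
python3 -m inch '[[[0,0,0.8,0,0,0,1],[0,0,0.6,0,0,0,1],[0.27,0.79,0,0,0,0,1],[0.27,0.79,0,0,0,0,1],[0.27,0.79,0,0,0,0,1],[0.27,0.79,0,0,0,0,1],[0.27,0.79,0,0,0,0,1],[0.27,0.79,0,0,0,0,1],[0.27,0.79,0,0,0,0,1],[0.27,0.79,0,0,0,0,1]]]'; python3 -m inch '[[[0,0,0,0,0,0,1],[0,0,-0.7,0,0,0,1],[0,0,0,0,0,0,1]]]'
python3 - <<'E'
from h import *
for n,f in(('top','t2.png'),('scene','s2.png')):
    p=shot(n,f)
    print(proj(p,np.array([.5985,.2855,.008])), fit(p,'block_c',box(.066,.026,.086-.02+.0),(.598,.285),[-.1]), fit(p,'plate',cyl(.052,.008),(.598,.285)))
E
```

```text
time: 6.2
ee_pos: [0.5972, 0.2871, 0.1392]
tcp_rot: [[-0.09, -0.996, 0.0], [-0.996, 0.09, 0.0], [-0.0, -0.0, -1.0]]
force: [-0.2, 0.1, -0.9]
finger_gap: 0.763
time: 6.58
ee_pos: [0.5948, 0.2838, 0.0946]
tcp_rot: [[-0.091, -0.996, -0.005], [-0.996, 0.091, -0.003], [0.004, 0.005, -1.0]]
force: [-0.8, 0.2, 0.3]
finger_gap: 0.765
(np.float64(155.19375348016445), np.float64(210.9893495208405)) ([0.5952, 0.2874, -0.0779], np.float64(0.584), 0.96) ([0.5987, 0.2834], np.float64(0.583), 0.76)
(np.float64(391.99645699399457), np.float64(177.97173857309093)) ([0.5882, 0.3017, -0.0892], np.float64(0.066), 0.85) ([0.5999, 0.2854], np.float64(0.052), 0.89)
```

```bash
python3 -m inch '[[[0.05,0,-0.5,0,0,0,1],[0,0,-0.3,0,0,0,1],[0,0,-0.12,0,0,0,1],[0,0,0,0,0,0,1],[0,0,0,0,0,0,1]]]'
```

```text
time: 7.5
ee_pos: [0.6004, 0.2858, 0.0429]
tcp_rot: [[-0.09, -0.996, 0.001], [-0.996, 0.09, 0.001], [-0.001, -0.001, -1.0]]
force: [-0.1, -0.3, -1.2]
finger_gap: 0.765
```

```bash
python3 -m inch '[[[-0.02,0,-0.12,0,0,0,1],[0,0,-0.08,0,0,0,1],[0,0,-0.05,0,0,0,1],[0,0,0,0,0,0,1]]]'
```

```text
time: 8.0
ee_pos: [0.5985, 0.2855, 0.0283]
tcp_rot: [[-0.09, -0.996, -0.0], [-0.996, 0.09, 0.0], [-0.0, 0.0, -1.0]]
force: [-5.8, -2.1, 14.0]
finger_gap: 0.762
```

Contact at the expected height. Releasing and rising.

```bash
python3 -m inch '[[[0,0,0.02,0,0,0,0],[0,0,0,0,0,0,0],[0,0,0,0,0,0,0],[0,0,0,0,0,0,0],[0,0,0.4,0,0,0,0],[0,0,0.8,0,0,0,0],[0,0,1,0,0,0,0],[0,-0.8,0,0,0,0,0],[0,-1,0,0,0,0,0],[0,-1,0,0,0,0,0]]]'
python3 - <<'E'
from h import *
for n,f in(('top','t3.png'),('scene','s3.png')):
    p=shot(n,f)
    print(fit(p,'block_c',box(.066,.026,.008),(.598,.285),[-.1]), fit(p,'cup_c',cyl(.02,.015),(.597,-.016)))
    print([(np.round(d['centre'],3).tolist(),round(d['conf'],2)) for d in ctrl.look_for('cup_c',p)])
    b=p['image']; 
    uv=[proj(p,np.array([.598,.285,.02])),proj(p,np.array([.597,-.016,.01]))]
    cs=[cv2.resize(b[int(v)-45:int(v)+45,int(u)-50:int(u)+50],(400,360),interpolation=cv2.INTER_CUBIC) for u,v in uv]
    cv2.imwrite('pics/c3'+n+'.png',np.hstack(cs)); print(uv)
a=[cv2.imread(f'pics/c3{n}.png') for n in('top','scene')]
cv2.imwrite('pics/c3.png',cv2.resize(np.vstack(a),(660,594)))
E
```

```text
time: 9.25
ee_pos: [0.5986, 0.1161, 0.1605]
tcp_rot: [[-0.09, -0.996, 0.001], [-0.996, 0.09, 0.0], [-0.0, -0.001, -1.0]]
force: [1.3, -0.9, -0.1]
finger_gap: 1.004
None ([0.5945, -0.0171], np.float64(0.065), 0.73)
[([0.596, -0.021, 0.002], 0.81), ([0.683, -0.001, 0.005], 0.74), ([0.668, -0.084, 0.008], 0.55), ([0.722, 0.101, 0.011], 0.49)]
[(np.float64(153.94720838049426), np.float64(210.15793183456253)), (np.float64(284.58480347302867), np.float64(211.11033494113275))]
([0.5994, 0.2878, -0.1057], np.float64(0.044), 0.7) ([0.5959, -0.0152], np.float64(0.085), 0.82)
[([0.668, -0.083, 0.007], 0.89), ([0.682, -0.006, 0.005], 0.86), ([0.724, 0.114, 0.013], 0.78), ([0.599, -0.015, 0.006], 0.64)]
[(np.float64(392.56317538709527), np.float64(173.69105116018667)), (np.float64(276.8704795516444), np.float64(233.55010415986538))]
```

View pics/c3.png

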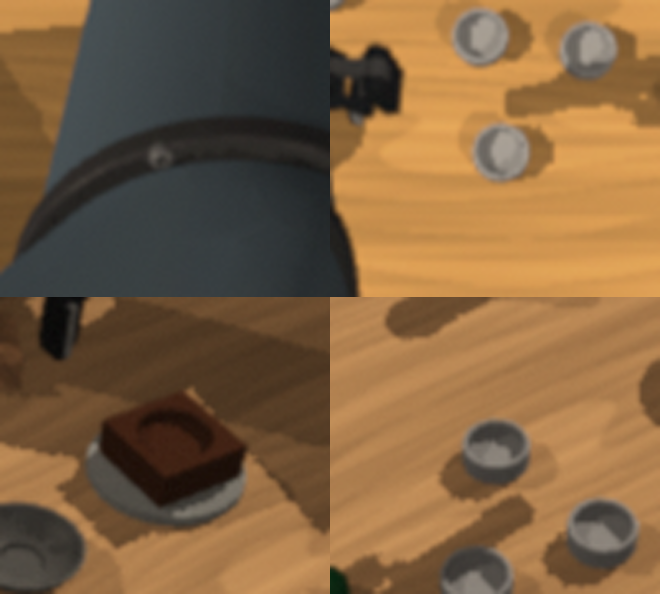

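The scene crop shows the block square on the plate with its recess up. The target cup stands alone in both right-hand crops. The cup has to be gripped by its top ~6 mm, so I'm calibrating fingertip height at about 40 mm opening with a gentle table touch on a clear spot.

```bash
python3 -m inch '[[[-0.4,-0.7,0,0,0,0,0.53],[-0.5,-0.8,0,0,0,0,0.53],[-0.4,-0.7,0,0,0,0,0.53],[0,0,-0.7,0,0,0,0.53],[0,0,-0.8,0,0,0,0.53],[0,0,-0.4,0,0,0,0.53],[0,0,-0.1,0,0,0,0.53],[0,0,0,0,0,0,0.53]]]'; python3 -m inch '[[[0,0,-0.1,0,0,0,0.53],[0,0,0,0,0,0,0.53]]]'
```

```text
time: 10.65
ee_pos: [0.5211, -0.0138, 0.0405]
tcp_rot: [[-0.089, -0.996, 0.0], [-0.996, 0.089, 0.0], [-0.0, -0.0, -1.0]]
force: [-1.0, 0.2, 0.9]
finger_gap: 0.467
time: 10.9
ee_pos: [0.521, -0.0143, 0.0347]
tcp_rot: [[-0.09, -0.996, 0.001], [-0.996, 0.09, 0.0], [-0.0, -0.001, -1.0]]
force: [-0.0, -0.2, 0.6]
finger_gap: 0.471
```

```bash
python3 -m inch '[[[0,0,-0.1,0,0,0,0.53],[0,0,-0.05,0,0,0,0.53],[0,0,0,0,0,0,0.53]]]';python3 -m inch '[[[0,0,-0.05,0,0,0,0.53],[0,0,0,0,0,0,0.53]]]'; python3 -m inch '[[[0,0,-0.05,0,0,0,0.53],[0,0,0,0,0,0,0.53]]]';  python3 -m inch '[[[0,0,-0.05,0,0,0,0.53],[0,0,0,0,0,0,0.53]]]'
```

```text
time: 11.28
ee_pos: [0.5205, -0.0145, 0.025]
tcp_rot: [[-0.09, -0.996, -0.001], [-0.996, 0.09, 0.0], [0.0, 0.001, -1.0]]
force: [0.2, 0.9, 0.1]
finger_gap: 0.472
time: 11.52
ee_pos: [0.5206, -0.0144, 0.0221]
tcp_rot: [[-0.09, -0.996, -0.0], [-0.996, 0.09, 0.0], [-0.0, 0.0, -1.0]]
force: [0.1, 0.2, -0.3]
finger_gap: 0.475
time: 11.78
ee_pos: [0.5209, -0.0144, 0.0205]
tcp_rot: [[-0.091, -0.996, 0.001], [-0.996, 0.091, 0.0], [-0.0, -0.001, -1.0]]
force: [-3.8, 1.0, 20.3]
finger_gap: 0.475
time: 12.02
ee_pos: [0.5209, -0.0145, 0.0203]
tcp_rot: [[-0.091, -0.996, 0.003], [-0.996, 0.091, 0.0], [-0.001, -0.003, -1.0]]
force: [-13.3, 1.3, 64.8]
finger_gap: 0.471
```

Fingertips touch at TCP z ≈ 0.0205. Moving over the cup now, to grip at TCP z ≈ 0.030.

```bash
python3 -m inch '[[[0,0,0.5,0,0,0,0.2],[0,0,0.5,0,0,0,0.2],[0.62,-0.02,0,0,0,0,0.2],[0.62,0,0,0,0,0,0.2],[0,0,0,0,0,0,0.2]]]'
python3 - <<'E'
from h import *
p=shot('scene','s4.png');print(fit(p,'cup_c',cyl(.02,.015),(.597,-.016)))
E
```

```text
time: 12.65
ee_pos: [0.5976, -0.0155, 0.0763]
tcp_rot: [[-0.09, -0.996, 0.003], [-0.996, 0.09, 0.0], [-0.0, -0.003, -1.0]]
force: [-1.2, 0.2, 0.1]
finger_gap: 0.804
([0.596, -0.0167], np.float64(0.058), 0.89)
```

```bash
python3 -m inch '[[[-0.03,-0.02,-0.4,0,0,0,0.2],[0,0,-0.25,0,0,0,0.2],[0,0,-0.1,0,0,0,0.2],[0,0,0,0,0,0,0.2]]]' 30
```

```text
time: 13.25
ee_pos: [0.593, -0.0168, 0.0311]
tcp_rot: [[-0.09, -0.996, -0.001], [-0.996, 0.09, 0.0], [0.0, 0.001, -1.0]]
force: [-0.4, 0.0, 0.4]
finger_gap: 0.801
```

```bash
python3 -m inch '[[[0.05,0,-0.02,0,0,0,0.2],[0,0,0,0,0,0,0.2],[0,0,0,0,0,0,1],[0,0,0,0,0,0,1],[0,0,0,0,0,0,1],[0,0,0,0,0,0,1],[0,0,0,0,0,0,1],[0,0,0,0,0,0,1]]]' 30; python3 -m inch '[[[0,0,0.3,0,0,0,1],[0,0,0.3,0,0,0,1],[0,0,0,0,0,0,1]]]'
python3 - <<'E'
from h import *
p=shot('scene','s5.png')
print(fit(p,'cup_c',cyl(.02,.015,.035),(.597,-.016)))
cv2.imwrite('pics/c5.png',cv2.resize(p['image'][150:310,180:400],None,fx=3.2,fy=3.2,interpolation=cv2.INTER_CUBIC))
E
```

```text
time: 14.25
ee_pos: [0.5964, -0.0169, 0.0306]
tcp_rot: [[-0.091, -0.996, 0.0], [-0.996, 0.091, 0.0], [-0.0, -0.0, -1.0]]
force: [-1.2, 0.5, 5.1]
finger_gap: 0.445
time: 14.62
ee_pos: [0.5976, -0.0169, 0.0683]
tcp_rot: [[-0.091, -0.996, 0.004], [-0.996, 0.091, 0.0], [-0.0, -0.004, -1.0]]
force: [0.1, 0.1, -2.0]
finger_gap: 0.442
([0.5959, -0.0119], np.float64(0.264), 0.57)
```

View pics/c5.png

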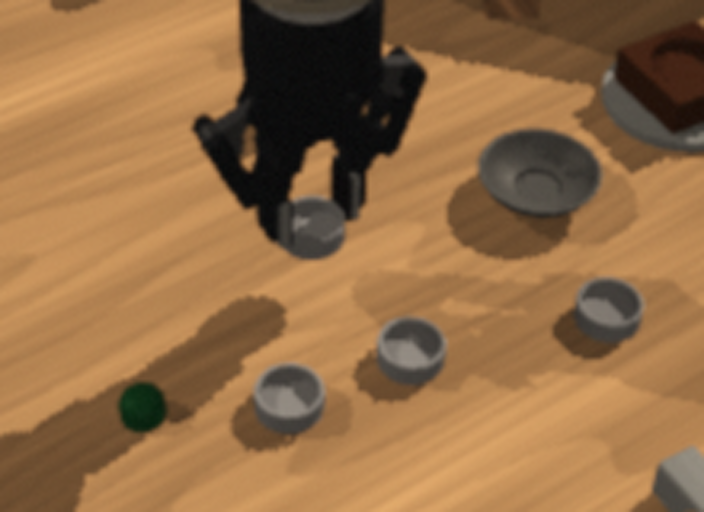

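The cup is held by its upper part and the others are undisturbed. Carrying it to the block.

```bash
python3 -m inch '[[[0,0,0.6,0,0,0,1],[0,0.5,0.2,0,0,0,1],[0,0.9,0,0,0,0,1],[0,0.9,0,0,0,0,1],[0,0.9,0,0,0,0,1],[0,0.9,0,0,0,0,1],[0,0.6,0,0,0,0,1],[0,0.25,0,0,0,0,1],[0,0,-0.3,0,0,0,1],[0,0,0,0,0,0,1]]]'
python3 - <<'E'
from h import *
p=shot('scene','s6.png')
print(fit(p,'block_c',box(.066,.026,.008),(.598,.285),[-.1]))
cv2.imwrite('pics/c6.png',cv2.resize(p['image'][90:230,300:480],None,fx=4,fy=4,interpolation=cv2.INTER_CUBIC))
E
```

```text
time: 15.98
ee_pos: [0.5955, 0.2771, 0.0938]
tcp_rot: [[-0.093, -0.996, -0.003], [-0.996, 0.093, -0.003], [0.003, 0.003, -1.0]]
force: [-0.2, -0.7, -0.8]
finger_gap: 0.436
([0.5991, 0.2881, -0.1151], np.float64(0.1), 0.63)
```

View pics/c6.png

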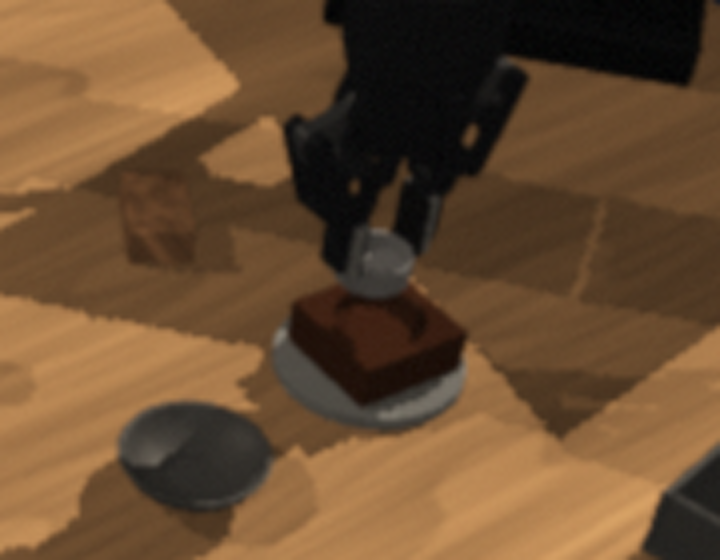

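```bash
python3 -m inch '[[[0.05,0.15,-0.1,0,0,0,1],[0,0,-0.2,0,0,0,1],[0,0,-0.1,0,0,0,1],[0,0,0,0,0,0,1],[0,0,0,0,0,0,1]]]'
```

```text
time: 16.7
ee_pos: [0.5994, 0.2891, 0.0722]
tcp_rot: [[-0.091, -0.996, 0.0], [-0.996, 0.091, 0.0], [-0.0, -0.0, -1.0]]
force: [0.1, -0.0, -1.2]
finger_gap: 0.441
```

```bash
python3 -m inch '[[[0,-0.05,-0.07,0,0,0,1],[0,0,0,0,0,0,1],[0,0,-0.05,0,0,0,1],[0,0,0,0,0,0,1]]]';  python3 -m inch '[[[0,0,-0.05,0,0,0,1],[0,0,-0.05,0,0,0,1],[0,0,0,0,0,0,1]]]'
```

```text
time: 17.2
ee_pos: [0.5992, 0.2862, 0.0646]
tcp_rot: [[-0.09, -0.996, -0.0], [-0.996, 0.09, -0.0], [0.0, 0.0, -1.0]]
force: [0.6, -1.0, -0.8]
finger_gap: 0.439
time: 17.58
ee_pos: [0.5991, 0.2861, 0.0585]
tcp_rot: [[-0.09, -0.996, -0.001], [-0.996, 0.09, -0.0], [0.0, 0.001, -1.0]]
force: [-0.0, -0.9, -0.4]
finger_gap: 0.44
```

It has entered the recess without any contact force. Seating and releasing.

```bash
python3 -m inch '[[[0,0,-0.03,0,0,0,1],[0,0,0,0,0,0,1]]]'; python3 -m inch '[[[0,0,0,0,0,0,0.3],[0,0,0,0,0,0,0.3],[0,0,0,0,0,0,0.3],[0,0,0.3,0,0,0,0.3],[0,0,0.7,0,0,0,0.1],[0,0,0.6,0,0,0,0]]]'; python3 -m inch '[[[-0.2,-0.7,0,0,0,0,0],[-0.2,-0.9,0,0,0,0,0],[-0.2,-0.9,0,0,0,0,0],[-0.2,-0.9,0,0,0,0,0],[-0.2,-0.9,0,0,0,0,0],[-0.2,-0.9,0,0,0,0,0]]]'
python3 - <<'E'
from h import *
p=shot('scene','s7.png');t=shot('top','t7.png')
for q in(p,t):
    print(fit(q,'block_c',box(.066,.026,.008),(.598,.285),[-.1]),[(np.round(d['centre'],3).tolist(),round(d['conf'],2)) for d in ctrl.look_for('cup_c',q)],fit(q,'stone_c',STONE,(.472,-.272)),[(np.round(d['centre'],3).tolist(),round(d['conf'],2)) for d in ctrl.look_for('stone_c',q)])
a=cv2.resize(p['image'][120:220,330:450],(480,400),interpolation=cv2.INTER_CUBIC)
u,v=map(int,proj(t,np.array([.6,.285,.03])));b=cv2.resize(t['image'][v-40:v+40,u-30:u+30],(300,400),interpolation=cv2.INTER_CUBIC)
cv2.imwrite('pics/c7.png',np.hstack([a,b]))
E
```

```text
time: 17.82
ee_pos: [0.5993, 0.2861, 0.057]
tcp_rot: [[-0.09, -0.996, -0.0], [-0.996, 0.09, -0.0], [0.0, 0.0, -1.0]]
force: [0.2, -0.8, -1.4]
finger_gap: 0.443
time: 18.58
ee_pos: [0.5997, 0.2862, 0.1558]
tcp_rot: [[-0.091, -0.996, 0.001], [-0.996, 0.091, 0.001], [-0.001, -0.001, -1.0]]
force: [0.2, -0.3, 0.4]
finger_gap: 0.996
time: 19.32
ee_pos: [0.5273, -0.0276, 0.1545]
tcp_rot: [[-0.09, -0.996, 0.002], [-0.996, 0.09, -0.0], [-0.0, -0.002, -1.0]]
force: [0.6, 0.1, -0.8]
finger_gap: 1.0
([0.5998, 0.2892, -0.0857], np.float64(0.054), 0.87) [([0.679, -0.006, 0.007], 0.56), ([0.723, 0.113, 0.011], 0.54), ([0.6, 0.291, 0.036], 0.5)] ([0.472, -0.271], np.float64(0.358), 0.66) [([0.479, -0.274, 0.012], 0.69)]
([0.5986, 0.2861, -0.0837], np.float64(0.048), 0.71) [([0.722, 0.109, 0.007], 0.73), ([0.595, 0.287, 0.03], 0.54), ([0.441, 0.261, 0.029], 0.16)] ([0.473, -0.2736], np.float64(0.23), 0.43) [([0.616, 0.145, 0.012], 0.58), ([0.467, -0.27, 0.016], 0.52)]
```

View pics/c7.png

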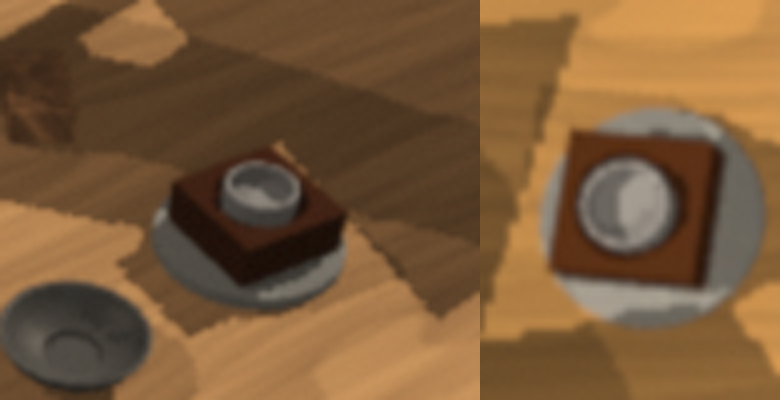

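The crops show the cup seated in the recess and upright. Next is the carnelian, located by colour since the network's mask is loose.

Run:
```python
from h import *
for n in('top','scene'):
    p=shot(n);im=p['image'].astype(int)
    m=((im[...,2]>90)&(im[...,1]<.4*im[...,2])&(im[...,0]<.4*im[...,2])).astype(np.uint8)
    k,l,st,c=cv2.connectedComponentsWithStats(m)
    u0=np.array(proj(p,np.array([.4725,-.2725,.008])))
    i=1+np.argmin(np.linalg.norm(c[1:]-u0,axis=1)); print(st[i],c[i])
    Q=np.zeros((420,560),bool);Q[l==i]=1
    ctrl2=type('o',(),{'silhouettes':lambda s,*a:[{'pixels':Q,'conf':1}]})()
    import h;h.ctrl=ctrl2; print(n,fit(p,'x',STONE,(.4725,-.2725)));h.ctrl=ctrl
```

```text
[392 260  12  10  95] [397.66315789 264.53684211]
top ([0.4726, -0.2729], np.float64(0.257), 1)
[119 244  15  11 109] [126.16513761 249.12844037]
scene ([0.4716, -0.2718], np.float64(0.478), 1)
```

```bash
python3 -m inch '[[[-0.15,-0.7,0,0,0,0,0],[-0.15,-0.7,0,0,0,0,0],[-0.2,-0.7,-0.2,0,0,0,0.3],[-0.2,-0.7,-0.3,0,0,0,0.3],[-0.2,-0.7,-0.5,0,0,0,0.3],[0,-0.5,-0.3,0,0,0,0.3],[0,0,0,0,0,0,0.3],[0,0,0,0,0,0,0.3]]]'
```

```text
time: 20.92
ee_pos: [0.4736, -0.265, 0.0751]
tcp_rot: [[-0.09, -0.996, -0.0], [-0.996, 0.09, 0.001], [-0.001, 0.0, -1.0]]
force: [0.3, -0.3, -0.4]
finger_gap: 0.697
```

```bash
python3 -m inch '[[[0,-0.13,-0.4,0,0,0,0.3],[0,0,-0.3,0,0,0,0.3],[0,0,-0.05,0,0,0,0.3],[0,0,0,0,0,0,0.3]]]' 25
```

```text
time: 21.42
ee_pos: [0.4739, -0.2729, 0.0307]
tcp_rot: [[-0.089, -0.996, 0.001], [-0.996, 0.089, 0.0], [-0.0, -0.001, -1.0]]
force: [0.7, 0.2, 0.2]
finger_gap: 0.704
```

```bash
python3 -m inch '[[[-0.02,0,-0.05,0,0,0,0.3],[0,0,0,0,0,0,0.3],[0,0,0,0,0,0,1],[0,0,0,0,0,0,1],[0,0,0,0,0,0,1],[0,0,0,0,0,0,1],[0,0,0,0,0,0,1],[0,0,0,0,0,0,1]]]' 25; python3 -m inch '[[[0,0,0.3,0,0,0,1],[0,0,0.3,0,0,0,1],[0,0,0,0,0,0,1]]]'
python3 - <<'E'
from h import *
p=shot('scene','s8.png');t=shot('top','t8.png')
s=ctrl.observe()['ee_pos'];o=[]
for q in(p,t):
    u,v=map(int,proj(q,s-[0,0,.02]));o.append(cv2.resize(q['image'][v-40:v+40,u-40:u+40],(400,400),interpolation=cv2.INTER_CUBIC))
cv2.imwrite('pics/c8.png',np.hstack(o))
E
```

```text
time: 22.42
ee_pos: [0.4722, -0.2737, 0.0274]
tcp_rot: [[-0.091, -0.996, 0.0], [-0.996, 0.091, -0.0], [0.0, -0.0, -1.0]]
force: [-0.8, 0.5, 6.0]
finger_gap: 0.281
time: 22.8
ee_pos: [0.4728, -0.274, 0.064]
tcp_rot: [[-0.09, -0.996, 0.002], [-0.996, 0.09, -0.001], [0.001, -0.002, -1.0]]
force: [0.2, -0.0, -0.1]
finger_gap: 0.285
```

View pics/c8.png

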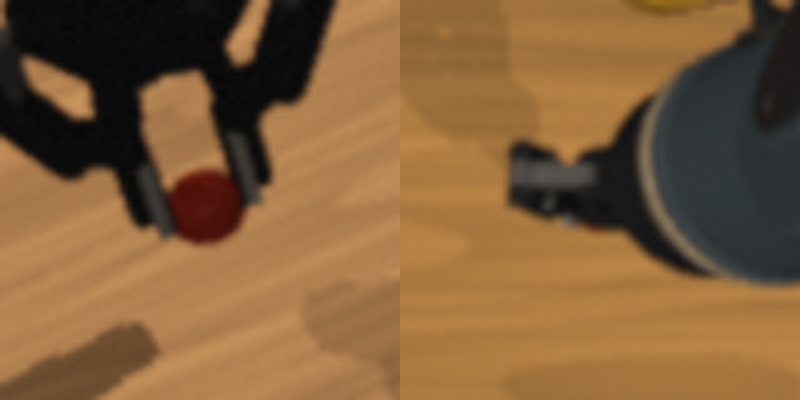

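The carnelian is held, dome up. Carrying it over the cup.

```bash
python3 -m inch '[[[0,0.1,0.5,0,0,0,1],[0.1,0.5,0.5,0,0,0,1],[0.25,0.9,0.1,0,0,0,1],[0.25,0.9,0,0,0,0,1],[0.25,0.9,0,0,0,0,1],[0.25,0.9,0,0,0,0,1],[0.25,0.9,0,0,0,0,1],[0.25,0.9,0,0,0,0,1],[0.25,0.9,0,0,0,0,1],[0.2,0.9,0,0,0,0,1]]]'; python3 -m inch '[[[0.05,0.9,0,0,0,0,1],[0,0.6,0,0,0,0,1],[0,0,0,0,0,0,1],[0,0,-0.4,0,0,0,1],[0,0,0,0,0,0,1]]]'
```

```text
time: 24.15
ee_pos: [0.5952, 0.196, 0.1279]
tcp_rot: [[-0.09, -0.996, -0.001], [-0.996, 0.09, -0.001], [0.001, 0.001, -1.0]]
force: [1.4, -0.3, -0.2]
finger_gap: 0.28
time: 24.78
ee_pos: [0.5969, 0.2827, 0.1028]
tcp_rot: [[-0.091, -0.996, -0.004], [-0.996, 0.091, -0.003], [0.003, 0.004, -1.0]]
force: [-0.6, 0.1, 0.1]
finger_gap: 0.286
```

```bash
python3 -m inch '[[[0,0,-0.3,0,0,0,1],[0,0,0,0,0,0,1],[0,0,0,0,0,0,1]]]'
python3 - <<'E'
from h import *
import h
p=shot('scene','s9.png');s=ctrl.observe()['ee_pos'];z=s[2]-.0274
im=p['image'].astype(int)
m=((im[...,2]>50)&(im[...,1]<.45*im[...,2])&(im[...,0]<.45*im[...,2])).astype(np.uint8)
k,l,st,c=cv2.connectedComponentsWithStats(m);u0=np.array(proj(p,np.array([s[0],s[1],z+.009])))
print(u0,[(st[i].tolist(),c[i].round(1).tolist()) for i in range(1,k) if np.linalg.norm(c[i]-u0)<15])
print('cup',fit(p,'cup_c',cyl(.02,.007,.034),(.6,.288)))
x0,y0=int(u0[0])-40,int(u0[1])-30
cv2.imwrite('pics/c9.png',cv2.resize(p['image'][y0:y0+75,x0:x0+80],(640,600),interpolation=cv2.INTER_CUBIC));print(x0,y0)
E
```

```text
time: 25.15
ee_pos: [0.5983, 0.2842, 0.0873]
tcp_rot: [[-0.091, -0.996, 0.0], [-0.996, 0.091, 0.0], [-0.0, -0.0, -1.0]]
force: [0.6, 0.0, -0.7]
finger_gap: 0.281
[396.30149105 155.83084908] [([394, 151, 10, 12, 71], [398.8, 157.0])]
cup ([0.6011, 0.2851], np.float64(0.078), 0.78)
356 125
```

View pics/c9.png

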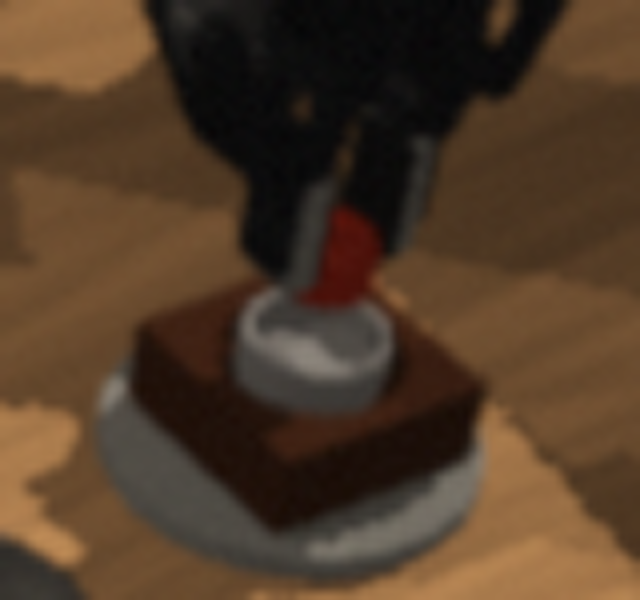

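Run:
```python
from h import *
p=shot('scene')
print(proj(p,np.array([.5993,.286,.041])), ray(p,356+315/8-.5,125+333/8-.5,.041), [ray(p,356+x/8-.5,125+y/8-.5,.041).round(4).tolist() for x,y in((235,338),(395,343),(315,288),(315,378))])
```

```text
(np.float64(394.935027141334), np.float64(166.26484655930068)) [0.59888345 0.28622446 0.041     ] [[0.5885, 0.2671, 0.041], [0.6139, 0.3009, 0.041], [0.5848, 0.2997, 0.041], [0.6126, 0.2731, 0.041]]
```

The crop shows the rim centre at about (315,333), which maps to (0.599,0.286) and agrees with the arm's own record. Lowering.

```bash
python3 -m inch '[[[0,0.03,-0.2,0,0,0,1],[0,0,-0.1,0,0,0,1],[0,0,0,0,0,0,1],[0,0,-0.06,0,0,0,1],[0,0,0,0,0,0,1]]]'
```

```text
time: 25.92
ee_pos: [0.5981, 0.2861, 0.0653]
tcp_rot: [[-0.09, -0.996, -0.0], [-0.996, 0.09, -0.0], [0.0, 0.0, -1.0]]
force: [-0.4, 0.7, -1.0]
finger_gap: 0.284
```

```bash
python3 -m inch '[[[0,0,-0.035,0,0,0,1],[0,0,0,0,0,0,1],[0,0,0,0,0,0,1]]]'; python3 -m inch '[[[0,0,0,0,0,0,0.3],[0,0,0,0,0,0,0.3],[0,0,0,0,0,0,0.3],[0,0,0.4,0,0,0,0.3],[0,0,0.7,0,0,0,0],[0,0,0.5,0,0,0,0],[0,-0.8,0,0,0,0,0],[0,-0.9,0,0,0,0,0],[0,-0.9,0,0,0,0,0],[0,-0.9,0,0,0,0,0]]]'
python3 - <<'E'
from h import *
p=shot('scene','s10.png');t=shot('top','t10.png')
for q in(p,t): print(fit(q,'collar_c',cyl(.032,.022),(.595,-.318)))
a=cv2.resize(p['image'][140:205,360:430],(430,400),interpolation=cv2.INTER_CUBIC)
u,v=map(int,proj(t,np.array([.6,.285,.03])));b=cv2.resize(t['image'][v-30:v+30,u-27:u+28],(367,400),interpolation=cv2.INTER_CUBIC)
cv2.imwrite('pics/c10.png',np.hstack([a,b]))
E
```

```text
time: 26.3
ee_pos: [0.5982, 0.2862, 0.0635]
tcp_rot: [[-0.09, -0.996, 0.0], [-0.996, 0.09, 0.0], [-0.0, -0.0, -1.0]]
force: [0.6, 0.3, 0.4]
finger_gap: 0.286
time: 27.55
ee_pos: [0.598, 0.0745, 0.1596]
tcp_rot: [[-0.09, -0.996, 0.0], [-0.996, 0.09, 0.0], [-0.0, -0.0, -1.0]]
force: [0.4, -0.6, -0.1]
finger_gap: 0.998
([0.5946, -0.3181], np.float64(0.038), 0.67)
([0.5958, -0.3203], np.float64(0.058), 0.84)
```

View pics/c10.png

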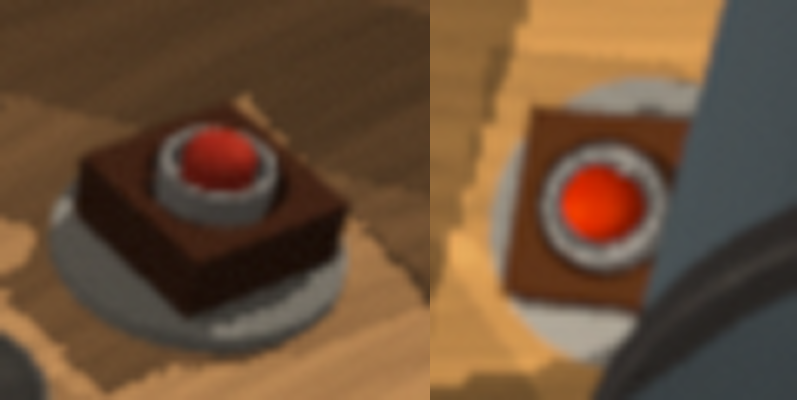

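Both views show the stone dome up and centred in the cup. Going for the collar at (0.595,-0.319).

```bash
python3 -m inch '[[[0,-0.8,0,0,0,0,0],[0,-0.85,0,0,0,0,0],[0,-0.85,0,0,0,0,0],[0,-0.85,0,0,0,0,0],[0,-0.85,0,0,0,0,0],[0,-0.85,0,0,0,0,0],[0,-0.85,-0.4,0,0,0,0],[-0.05,-0.62,-0.5,0,0,0,0],[0,0,-0.4,0,0,0,0],[0,0,0,0,0,0,0]]]'; python3 -m inch '[[[0,0,0,0,0,0,0]]]'
```

```text
time: 29.0
ee_pos: [0.5949, -0.313, 0.0793]
tcp_rot: [[-0.089, -0.996, -0.003], [-0.996, 0.089, 0.003], [-0.002, 0.003, -1.0]]
force: [0.2, 0.5, 0.0]
finger_gap: 0.997
time: 29.12
ee_pos: [0.5965, -0.3135, 0.0822]
tcp_rot: [[-0.088, -0.996, 0.001], [-0.996, 0.088, 0.0], [-0.0, -0.001, -1.0]]
force: [0.8, 0.7, 0.4]
finger_gap: 1.0
```

```bash
python3 -m inch '[[[-0.02,-0.09,-0.4,0,0,0,0],[0,0,-0.3,0,0,0,0],[0,0,-0.2,0,0,0,0],[0,0,-0.1,0,0,0,0],[0,0,0,0,0,0,0]]]' 30
```

```text
time: 29.75
ee_pos: [0.594, -0.3202, 0.0213]
tcp_rot: [[-0.09, -0.996, -0.0], [-0.996, 0.09, 0.0], [-0.0, 0.0, -1.0]]
force: [0.3, -0.1, 0.0]
finger_gap: 0.999
```

```bash
python3 -m inch '[[[0.02,0.01,0,0,0,0,0],[0,0,0,0,0,0,1],[0,0,0,0,0,0,1],[0,0,0,0,0,0,1],[0,0,0,0,0,0,1],[0,0,0,0,0,0,1]]]' 30; python3 -m inch '[[[0,0,0.3,0,0,0,1],[0,0,0.4,0,0,0,1],[0,0,0.5,0,0,0,1],[0,0,0.4,0,0,0,1],[0,0,0,0,0,0,1]]]'
python3 - <<'E'
from h import *
p=shot('scene','s11.png');s=ctrl.observe()['ee_pos']
print(fit(p,'collar_c',cyl(.032,.022,s[2]-.021),s[:2]))
cv2.imwrite('pics/c11.png',p['image'][150:400,40:300])
E
```

```text
time: 30.5
ee_pos: [0.5955, -0.32, 0.0221]
tcp_rot: [[-0.09, -0.996, 0.001], [-0.996, 0.09, -0.0], [0.0, -0.001, -1.0]]
force: [-1.2, 1.0, 6.2]
finger_gap: 0.725
time: 31.12
ee_pos: [0.5962, -0.3205, 0.12]
tcp_rot: [[-0.091, -0.996, 0.004], [-0.996, 0.091, -0.002], [0.002, -0.004, -1.0]]
force: [-0.6, -0.6, -2.1]
finger_gap: 0.722
([0.5952, -0.3187], np.float64(0.042), 0.84)
```

View pics/c11.png

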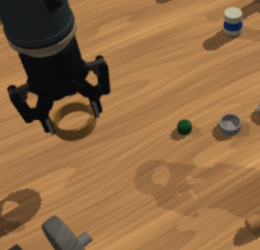

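The collar is held level. Carrying it to the stack.

```bash
python3 -m inch '[[[0,0.6,0,0,0,0,1],[0,0.9,0,0,0,0,1],[0,0.9,0,0,0,0,1],[0,0.9,0,0,0,0,1],[0,0.9,0,0,0,0,1],[0,0.9,0,0,0,0,1],[0,0.9,0,0,0,0,1],[0,0.9,0,0,0,0,1],[0,0.9,0,0,0,0,1],[0,0.9,0,0,0,0,1]]]'; python3 -m inch '[[[0.03,0.7,0,0,0,0,1],[0,0.6,0,0,0,0,1],[0,0,0,0,0,0,1],[0,0,0,0,0,0,1],[0,0,0,0,0,0,1]]]'
```

```text
time: 32.48
ee_pos: [0.5942, 0.2037, 0.116]
tcp_rot: [[-0.09, -0.996, -0.002], [-0.996, 0.09, -0.001], [0.001, 0.002, -1.0]]
force: [0.3, 0.1, -2.5]
finger_gap: 0.722
time: 33.1
ee_pos: [0.5971, 0.2784, 0.1169]
tcp_rot: [[-0.092, -0.996, -0.001], [-0.996, 0.092, -0.001], [0.001, 0.0, -1.0]]
force: [-0.1, 0.2, -1.2]
finger_gap: 0.725
```

```bash
python3 -m inch '[[[0.03,0.13,-0.3,0,0,0,1],[0,0,-0.15,0,0,0,1],[0,0,0,0,0,0,1],[0,0,0,0,0,0,1]]]'
python3 - <<'E'
from h import *
p=shot('scene','s12.png');s=ctrl.observe()['ee_pos']
print(fit(p,'collar_c',cyl(.032,.022,s[2]-.0221),s[:2]))
cv2.imwrite('pics/c12.png',cv2.resize(p['image'][120:210,345:455],(660,540),interpolation=cv2.INTER_CUBIC))
E
```

```text
time: 33.6
ee_pos: [0.5988, 0.2878, 0.0903]
tcp_rot: [[-0.091, -0.996, -0.0], [-0.996, 0.091, -0.0], [0.0, -0.0, -1.0]]
force: [0.7, 0.3, -1.6]
finger_gap: 0.724
([0.5989, 0.2908], np.float64(0.358), 0.78)
```

View pics/c12.png

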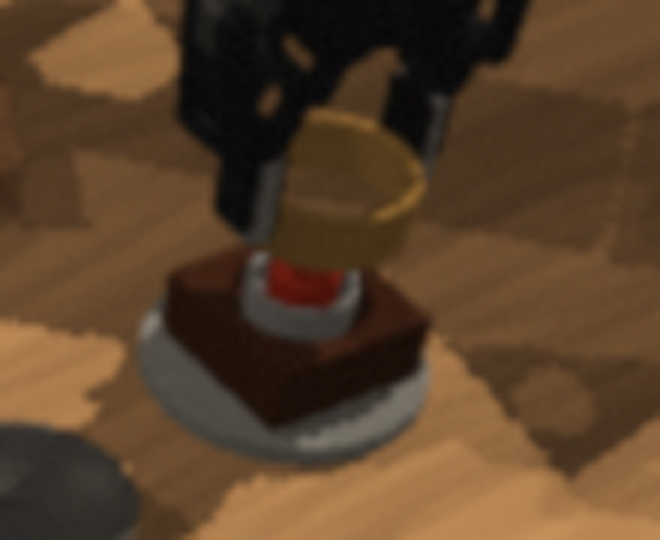

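The collar hangs level above the stack, and the 7 mm clearance around the cup is ample. Lowering.

```bash
python3 -m inch '[[[0,-0.03,-0.15,0,0,0,1],[0,0,-0.15,0,0,0,1],[0,0,-0.1,0,0,0,1],[0,0,-0.07,0,0,0,1],[0,0,0,0,0,0,1]]]';python3 -m inch '[[[0,0,-0.04,0,0,0,1],[0,0,0,0,0,0,1]]]'
```

```text
time: 34.33
ee_pos: [0.5986, 0.2861, 0.0618]
tcp_rot: [[-0.09, -0.996, -0.001], [-0.996, 0.09, -0.0], [0.0, 0.001, -1.0]]
force: [0.9, -0.2, -1.2]
finger_gap: 0.723
time: 34.58
ee_pos: [0.5987, 0.2862, 0.0598]
tcp_rot: [[-0.09, -0.996, 0.0], [-0.996, 0.09, 0.0], [-0.0, -0.0, -1.0]]
force: [-0.3, 0.3, -2.4]
finger_gap: 0.725
```

```bash
python3 -m inch '[[[0,0,-0.05,0,0,0,1],[0,0,0,0,0,0,1]]]';python3 -m inch '[[[0,0,-0.02,0,0,0,1],[0,0,0,0,0,0,1]]]'
```

```text
time: 34.83
ee_pos: [0.5986, 0.2861, 0.0566]
tcp_rot: [[-0.09, -0.996, -0.0], [-0.996, 0.09, -0.0], [0.0, 0.0, -1.0]]
force: [-0.4, -0.1, -2.7]
finger_gap: 0.721
time: 35.08
ee_pos: [0.5988, 0.2862, 0.0561]
tcp_rot: [[-0.09, -0.996, 0.0], [-0.996, 0.09, 0.0], [-0.0, -0.0, -1.0]]
force: [-1.5, -0.6, 4.7]
finger_gap: 0.72
```

Light contact at exactly the expected height. Releasing and retreating.

```bash
python3 -m inch '[[[0,0,0,0,0,0,0],[0,0,0,0,0,0,0],[0,0,0,0,0,0,0],[0,0,0.3,0,0,0,0],[0,0,0.6,0,0,0,0],[0,0,0.7,0,0,0,0],[0,-0.7,0.1,0,0,0,0],[0,-0.9,0,0,0,0,0],[0,-0.9,0,0,0,0,0],[0,-0.9,0,0,0,0,0]]]'; python3 -m inch '[[[0,-0.9,0,0,0,0,0],[0,-0.9,0,0,0,0,0],[0,0,0,0,0,0,0],[0,0,0,0,0,0,0]]]'
python3 - <<'E'
from h import *
p=shot('scene','s13.png');t=shot('top','t13.png')
for q in(p,t): print(fit(q,'collar_c',cyl(.032,.022,.034),(.599,.286)),fit(q,'green_c',STONE,(.628,-.15)),fit(q,'dish',cyl(.04,.022),(.61,.15)),fit(q,'jar',cyl(.021,.052),(.452,.07)))
a=cv2.resize(p['image'][140:205,360:430],(430,400),interpolation=cv2.INTER_CUBIC)
u,v=map(int,proj(t,np.array([.6,.285,.03])));b=cv2.resize(t['image'][v-30:v+30,u-27:u+28],(367,400),interpolation=cv2.INTER_CUBIC)
cv2.imwrite('pics/c13.png',np.hstack([a,b]))
E
```

```text
time: 36.33
ee_pos: [0.599, 0.0805, 0.1591]
tcp_rot: [[-0.09, -0.996, 0.002], [-0.996, 0.09, 0.0], [-0.0, -0.002, -1.0]]
force: [1.0, -1.3, -0.1]
finger_gap: 0.999
time: 36.83
ee_pos: [0.599, -0.0256, 0.1585]
tcp_rot: [[-0.091, -0.996, 0.001], [-0.996, 0.091, 0.001], [-0.001, -0.001, -1.0]]
force: [-0.1, 0.0, 0.6]
finger_gap: 1.002
([0.5977, 0.2894], np.float64(0.039), 0.68) ([0.6282, -0.1505], np.float64(0.077), 0.77) None ([0.4536, 0.0699], np.float64(0.096), 0.91)
([0.5988, 0.2872], np.float64(0.055), 0.92) None None None
```

View pics/c13.png

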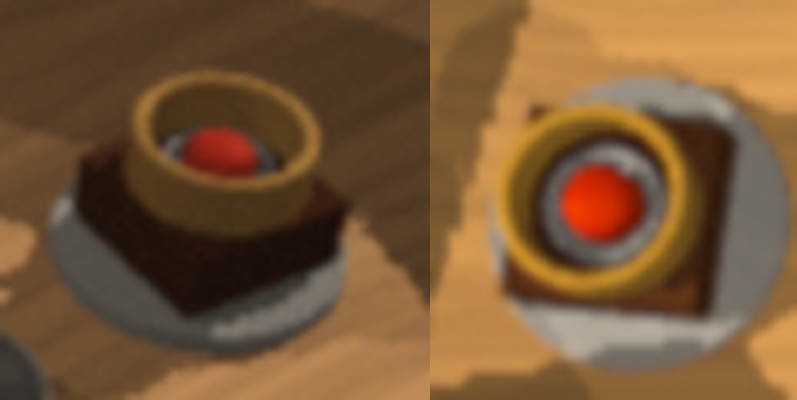

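Both views show the collar flat on the block around the cup and stone. Handing in.

```bash
python3 -c "
from plant import ctrl
print(ctrl.job_done())"
```

```text
the job is handed in; nothing more can be done
None
```

The setting stack is made up on the steel plate and handed in at about 37 s of the 115 s allowed. From the bottom it is walnut block, pewter cup (the one nearest the base), carnelian dome up, then brass collar. Each piece was let go before the next was fetched.

**Last checks on the stack:**
- Both cameras put the collar within about 4 mm of the block's centre. It met the block lightly, at the expected height.
- The pictures show it flat on the block, with the cup and stone upright and centred inside. The gripper was open and well clear.

**Things to leave alone:**
- The scene camera's fits for the green stone and the jar were within 3 mm of where they started.
- The final dish fit found nothing in either view, and the top view also gave no fit for the green stone or the jar. Nothing touched the dish as far as I could tell; it looked in place in the later scene crops.
- I didn't re-measure the cork block at the end. The arm never went near it.

**Disagreement:** the scene camera's y readings at the stack ran about 3 mm higher than the arm's own, so I went by the arm's.

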